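# Hang two tape hangers on a rocking counter display so that its bar ends level

## Robot

A 6-joint arm with a two-finger parallel gripper is mounted at the origin on a cart in front of the work surface, level with it; the furniture and walls round the work are solid. World frame = base frame: x ahead of the robot, y to its left, z up, the work surface at z = 0. Lengths are in m, angles in rad, forces in N, time in s.
With the tool pointing down it reaches from about 0.325 to 0.775 m from the base axis. Payload 5.5 kg.
Tool frame: the origin (TCP) lies at the centre of the arm's flange, where the gripper is bolted on; the fingertips stand 173 mm ahead of it and the grasp point (between the pads) lies 155 mm ahead of it; z points along the fingers, y is the line along which they close (so a half turn about z gives the same grasp; the last joint's range is limited). The gripper opens to 85 mm and grips with 20 to 120 N. Pads are 22 mm wide; open, the fingers measure 114 mm over their backs; the gripper's body (76 mm by 85 mm) begins 54 mm behind the grasp point. The pads swing forward as they close: fully open they stand 13 mm farther back than shut.
Start: joints at [-1.206, 0.091, 1.231, -0, 1.82, -0.057], TCP at [0.246, -0.547, 0.405] pointing down, gripper open.
Joint ranges: [-2.87, 2.87], [-0.86, 2.18], [0.17, 2.46], [-1.51, 4.65], [0.06, 2.69], [-2.65, 2.65]. Speed limits (rad/s): [2.57, 2.57, 3.01, 3.14, 3.14, 3.14].

## Interface

Orientations are given as a unit quaternion [x, y, z, w].
In Python, from plant import r, optics, workorder gives the robot as it stands.
- The arm moves only by the tool jog_arm, never from a script. Its arguments are lists of equal length, an entry for each row: "offset": the shift along the tool's x, y, z in mm, a list of three; "rotation": the turn, a rotation vector about the tool's x, y, z in rad, a list of three. In form: {"offset": [[x, y, z], ...], "rotation": [[rx, ry, rz], ...]}. A call has 1 to 20 rows; each row is the pose to reach, as a shift and turn from the pose commanded when the call began, along the tool's axes at that moment; what a row does not reach only later rows make up. A row lasts 1/12 s, in which the tool goes at most 41.7 mm and 7.16 degrees, less where a joint would pass 70% of its speed; a pose out of reach is approached as far as the arm can. A call with a gripper value outside its range is refused whole. "grip" is the opening, from 0 (shut) to 1 (fully open), set as the call begins (left out, the last holds). The fingers move at their own pace and stop on an object; the grip force is fixed at half the most. Time passes only in rows, so rows that repeat a pose let the fingers close. It gives the time, the measured TCP pose, the force and the opening at its end, in the units of the state.
- r.get_state(): the state, without advancing time (a new reading comes with each control period).
- optics.camera(name): name is "scene" or "top"; returns a dict with "pixels" (384x512x3 uint8, blue, green, red), "z_map" (384x512 float32, m along the optical axis (not along the pixel's ray), 0 where there is no reading), "mtx" (3x3 intrinsics, pixels), "rvec" (rotation vector, rad) and "tvec" (3), from world to camera coordinates, as OpenCV has them. Camera axes: x right, y down, z forward; pixel columns grow to the right and rows downward; lengths in m; the calibration is good to about 2 mm. A picture is of the moment at which its call begins.
- workorder.close_job(): hands the job in, once; it reports no verdict.
The state is a dict: "clock": time; "joint_pos": joint angles; "qvel": joint speeds; "joint_torque": joint torques, N m; "position": TCP position; "tool_rot": TCP orientation; "force": force on the tool from outside, world axes, zero at the start; "ft_torque": the same for the moment, N m; "finger_gap": finger opening in m.
Only numpy, scipy, OpenCV 4.12 (cv2) and the standard library are available. Lean on these libraries where they do the work, as an engineer would, in place of code of your own. Each camera call takes 0.05 s, during which the arm holds its last target. There are 200 camera calls.

## Task

Hang the two tape hangers that stand on the counter in the two empty outer notches of the rocking display bar: first the full one (four rolls) on the arm that stands higher, then the half-filled one (two rolls) on the other arm, so that the bar ends level. The notch of each arm has been set by hand, so set the hanger on the bar's edge and slide it gently along until it drops in; do not force it, and do not let the bar tip onto its stop. Leave the two hangers that are already on the bar in their notches and do not disturb the other things on the counter.

Things in the scene. Friction and masses are not known exactly. Their poses are not given: they have to be found in the camera images.
- stand: The display's dark steel foot (130 x 110 mm) and post, fixed to the counter. Origin: centre of the foot's underside; z up. The bar's pivot is 130 mm above it; the fork and bolt round the pivot reach 24 mm along +-x, 13 mm along +-y and 144 mm in height.
- bar (a joint): Angle of the rocking bar on its damped, sprung pivot (centring spring 2.5 N m/rad), rad; 0 is level, positive when the left arm (the stand's +y) is up; it reaches its stop at 0.15. At the start it leans about 0.06 rad towards the arm of hanger_hung.
- bar_centre (a point): Point on the bar at its pivot; tilts with the bar. y along the bar to the left arm, z the bar's up, x across it. Bar 468 mm long, 10 mm thick (x), underside at z = -12 mm, straight upper edge, on which hangers run, at z = +12 mm. Notches in that edge are 13 mm wide (y) and 6 mm deep with upright walls; the two inner ones, at y = +-90 mm, are fixed and taken.
- left_edge (a point): Point on the left arm's upper edge, 150 mm from the pivot; axes as bar_centre. The arm's outer notch is in an adjustable steel strip, its centre set by hand somewhere from 168 to 192 mm from the pivot (not measured). The edge is otherwise whole from 125 to 226 mm; a hanger's pin has room on it from 147 mm (beside the inner hanger) to 210 mm.
- right_edge (a point): The same point on the right arm, at bar y = -150 mm. Its outer notch is likewise set somewhere from 168 to 192 mm from the pivot, not the same as the left one.
- hanger_full: Full hanger, about 0.24 kg: steel saddle, open below, two upright faces 13.4 mm apart inside (x), joined at the top, feet bent outward on which it stands; four tape rolls, two on each face one above the other. 69 mm along x, 50 mm along y, 150 mm high. Origin: centre of its underside; z up; a half turn about z makes no difference.
- hanger_full_pin (a point): Centre of the full hanger's cross pin, 10 mm in diameter, along x between the faces, 104 mm above its underside. The pin rides on the bar: centre 17 mm above bar_centre on the straight edge, 11 mm above it when home in a notch.
- hanger_full_tab (a point): Centre of the top of the full hanger's grip tab, 150 mm above its underside. Black tab 10 mm thick (x), 24 mm wide (y), 30 mm high below this point, then a head 18 x 30 mm.
- hanger_half: Half-filled hanger, about 0.15 kg: the same steel saddle with two tape rolls only, one on each face on the lower pegs, the upper pegs bare. Origin: centre of its underside; z up; x across its faces; a half turn about z makes no difference.
- hanger_half_pin (a point): Centre of the half-filled hanger's cross pin, 104 mm above its underside, as on the full one.
- hanger_half_tab (a point): Centre of the top of the half-filled hanger's grip tab, 150 mm above its underside, as on the full one.
- hanger_hung: A full hanger (four rolls, 0.24 kg) already in the inner notch of one arm, 90 mm from the pivot; its arm stands lower at the start. Origin: centre of its underside. To be left there.
- hanger_hung_pin (a point): Centre of its cross pin; tells on which arm it hangs.
- hanger_empty: A bare hanger (no rolls, 0.06 kg) in the inner notch of the other arm, which stands higher at the start. Origin: centre of its underside. To be left there.
- hanger_empty_pin (a point): Centre of its cross pin.
- red_stapler: Red and black stapler, 139 mm long, 41 mm high, lying on the counter; a bystander. Origin: centre of its underside.
- navy_pen: Navy pen, 135 mm long, 12 mm thick; a bystander. Origin: centre of its underside.
- white_eraser: Eraser in a sleeve, 55 x 23 x 14 mm; a bystander. Origin: centre of its underside.
- lead_box: Small grey lead case, 75 x 18 x 13 mm; a bystander. Origin: centre of its underside.
- flat_tape: Tape roll lying flat, 50 mm across, 20 mm high; a bystander. Origin: centre of its underside.
- slate: Small black price slate, 75 x 45 x 9 mm; a bystander. Origin: centre of its underside.

How it is judged:
On the way, in this order (a step that is already met when the one before it is completed fails the run):
1. the full hanger is home in the outer notch of the arm away from hanger_hung, and let go ((((y of hanger_full_pin in the frame of bar_centre between -0.198 and -0.162 m and z of hanger_full_pin in the frame of bar_centre between 0.007 and 0.0135 m and x of hanger_full_pin in the frame of bar_centre between -0.006 and 0.006 m) and (y of hanger_hung_pin in the frame of bar_centre between 0.08 and 0.1 m and z of hanger_hung_pin in the frame of bar_centre between 0.007 and 0.0135 m and x of hanger_hung_pin in the frame of bar_centre between -0.006 and 0.006 m) and (y of hanger_empty_pin in the frame of bar_centre between -0.1 and -0.08 m and z of hanger_empty_pin in the frame of bar_centre between 0.007 and 0.0135 m and x of hanger_empty_pin in the frame of bar_centre between -0.006 and 0.006 m) and contact force between the fingers and hanger_full below 0.1 N and contact force between the fingers and hanger_half below 0.1 N) or ((y of hanger_full_pin in the frame of bar_centre between 0.162 and 0.198 m and z of hanger_full_pin in the frame of bar_centre between 0.007 and 0.0135 m and x of hanger_full_pin in the frame of bar_centre between -0.006 and 0.006 m) and (y of hanger_hung_pin in the frame of bar_centre between -0.1 and -0.08 m and z of hanger_hung_pin in the frame of bar_centre between 0.007 and 0.0135 m and x of hanger_hung_pin in the frame of bar_centre between -0.006 and 0.006 m) and (y of hanger_empty_pin in the frame of bar_centre between 0.08 and 0.1 m and z of hanger_empty_pin in the frame of bar_centre between 0.007 and 0.0135 m and x of hanger_empty_pin in the frame of bar_centre between -0.006 and 0.006 m) and contact force between the fingers and hanger_full below 0.1 N and contact force between the fingers and hanger_half below 0.1 N))), for 0.2 s.
2. the half-filled hanger is home in the outer notch of the other arm, and let go ((((y of hanger_full_pin in the frame of bar_centre between -0.198 and -0.162 m and z of hanger_full_pin in the frame of bar_centre between 0.007 and 0.0135 m and x of hanger_full_pin in the frame of bar_centre between -0.006 and 0.006 m) and (y of hanger_half_pin in the frame of bar_centre between 0.162 and 0.198 m and z of hanger_half_pin in the frame of bar_centre between 0.007 and 0.0135 m and x of hanger_half_pin in the frame of bar_centre between -0.006 and 0.006 m) and (y of hanger_hung_pin in the frame of bar_centre between 0.08 and 0.1 m and z of hanger_hung_pin in the frame of bar_centre between 0.007 and 0.0135 m and x of hanger_hung_pin in the frame of bar_centre between -0.006 and 0.006 m) and (y of hanger_empty_pin in the frame of bar_centre between -0.1 and -0.08 m and z of hanger_empty_pin in the frame of bar_centre between 0.007 and 0.0135 m and x of hanger_empty_pin in the frame of bar_centre between -0.006 and 0.006 m) and contact force between the fingers and hanger_full below 0.1 N and contact force between the fingers and hanger_half below 0.1 N) or ((y of hanger_full_pin in the frame of bar_centre between 0.162 and 0.198 m and z of hanger_full_pin in the frame of bar_centre between 0.007 and 0.0135 m and x of hanger_full_pin in the frame of bar_centre between -0.006 and 0.006 m) and (y of hanger_half_pin in the frame of bar_centre between -0.198 and -0.162 m and z of hanger_half_pin in the frame of bar_centre between 0.007 and 0.0135 m and x of hanger_half_pin in the frame of bar_centre between -0.006 and 0.006 m) and (y of hanger_hung_pin in the frame of bar_centre between -0.1 and -0.08 m and z of hanger_hung_pin in the frame of bar_centre between 0.007 and 0.0135 m and x of hanger_hung_pin in the frame of bar_centre between -0.006 and 0.006 m) and (y of hanger_empty_pin in the frame of bar_centre between 0.08 and 0.1 m and z of hanger_empty_pin in the frame of bar_centre between 0.007 and 0.0135 m and x of hanger_empty_pin in the frame of bar_centre between -0.006 and 0.006 m) and contact force between the fingers and hanger_full below 0.1 N and contact force between the fingers and hanger_half below 0.1 N))), for 0.2 s.
At the end, for the whole second after the job is handed in: Full hanger home in the outer notch of the arm away from hanger_hung, half-filled one in the other outer notch (pin at most 13.5 mm above bar_centre, 162 to 198 mm out), hanger_hung and hanger_empty still home in the inner notches, bar level within 0.04 rad, all let go and at rest ((((y of hanger_full_pin in the frame of bar_centre between -0.198 and -0.162 m and z of hanger_full_pin in the frame of bar_centre between 0.007 and 0.0135 m and x of hanger_full_pin in the frame of bar_centre between -0.006 and 0.006 m) and (y of hanger_half_pin in the frame of bar_centre between 0.162 and 0.198 m and z of hanger_half_pin in the frame of bar_centre between 0.007 and 0.0135 m and x of hanger_half_pin in the frame of bar_centre between -0.006 and 0.006 m) and (y of hanger_hung_pin in the frame of bar_centre between 0.08 and 0.1 m and z of hanger_hung_pin in the frame of bar_centre between 0.007 and 0.0135 m and x of hanger_hung_pin in the frame of bar_centre between -0.006 and 0.006 m) and (y of hanger_empty_pin in the frame of bar_centre between -0.1 and -0.08 m and z of hanger_empty_pin in the frame of bar_centre between 0.007 and 0.0135 m and x of hanger_empty_pin in the frame of bar_centre between -0.006 and 0.006 m)) or ((y of hanger_full_pin in the frame of bar_centre between 0.162 and 0.198 m and z of hanger_full_pin in the frame of bar_centre between 0.007 and 0.0135 m and x of hanger_full_pin in the frame of bar_centre between -0.006 and 0.006 m) and (y of hanger_half_pin in the frame of bar_centre between -0.198 and -0.162 m and z of hanger_half_pin in the frame of bar_centre between 0.007 and 0.0135 m and x of hanger_half_pin in the frame of bar_centre between -0.006 and 0.006 m) and (y of hanger_hung_pin in the frame of bar_centre between -0.1 and -0.08 m and z of hanger_hung_pin in the frame of bar_centre between 0.007 and 0.0135 m and x of hanger_hung_pin in the frame of bar_centre between -0.006 and 0.006 m) and (y of hanger_empty_pin in the frame of bar_centre between 0.08 and 0.1 m and z of hanger_empty_pin in the frame of bar_centre between 0.007 and 0.0135 m and x of hanger_empty_pin in the frame of bar_centre between -0.006 and 0.006 m))) and value of joint bar between -0.04 and 0.04 rad and contact force between the fingers and hanger_full below 0.1 N and contact force between the fingers and hanger_half below 0.1 N and linear speed of each of hanger_full, hanger_half, hanger_hung, hanger_empty below 0.05 m/s); the robot touches nothing.
It fails at once if the bar tips onto its stop (more than 0.15 rad either way) (value of joint bar above 0.15 rad or value of joint bar below -0.15 rad).
It fails at once if a hanger is forced against the display with more than 15 N (contact force between any of hanger_full, hanger_half and stand above 15 N).
It fails at once if another thing on the counter is shifted by more than 30 mm (red stapler, navy pen, eraser, small grey lead case, tape roll lying flat, black price slate) (distance of any of red_stapler, navy_pen, white_eraser, lead_box, flat_tape, slate from where it was at the start of the episode above 0.03 m).
It also fails if it takes over 72 s, if anything falls off the work surface, if the arm or the gripper's body presses on something with over 40 N, if the wrist force passes 120 N, or if a joint passes its speed limit or range.

## Working session

There is one attempt and no reset: what is moved stays moved. The work goes in short steps, Python scripts to look and compute and a tool call to move; the robot and the scene stay as the last step left them, time stands still between calls to the robot, and variables do not carry over. Pictures are saved under pics/ and viewed, on a budget of 10 in all, crops included, one or two more only if the job needs it, and the job is handed in when it is done.

Besides the shell and the picture viewer there is one more tool, called after "Emit:" by a JSON object that holds its "api" and its "payload". jog_arm: Moves the arm, as the interface text tells. Its arguments: {"type":"object","properties":{"offset":{"type":"array","items":{"type":"array","items":{"type":"number"}}},"rotation":{"type":"array","items":{"type":"array","items":{"type":"number"}}},"grip":{"type":"number"}},"required":["offset","rotation"]}

```bash
ls; mkdir -p pics; cat > h.py <<'E'
import numpy as np, cv2
from plant import r, optics, workorder
def world(c,u,v,z=None):
    R=cv2.Rodrigues(np.array(c["rvec"],float))[0]; t=np.array(c["tvec"],float).ravel()
    K=np.array(c["mtx"]); d=np.linalg.inv(K)@np.array([u,v,1.])
    if z is None:
        return R.T@(d*c["z_map"][int(v),int(u)]-t)
    C=-R.T@t; w=R.T@d; return C+w*(z-C[2])/w[2]
def cloud(c):
    R=cv2.Rodrigues(np.array(c["rvec"],float))[0]; t=np.array(c["tvec"],float).ravel()
    v,u=np.mgrid[0:384,0:512]; K=np.array(c["mtx"])
    P=np.stack([u,v,np.ones_like(u)],-1)@np.linalg.inv(K).T*c["z_map"][...,None]
    W=(P-t)@R; W[c["z_map"]==0]=np.nan; return W
E
python3 - <<'E'
from h import *
for n in ("scene","top"):
    c=optics.camera(n); np.savez(f"{n}0.npz",**c)
    cv2.imwrite(f"pics/{n}0.png",cv2.resize(c["pixels"],(800,600),interpolation=cv2.INTER_CUBIC))
    R=cv2.Rodrigues(np.array(c["rvec"],float))[0]; print(n,-R.T@np.array(c["tvec"]).ravel(),R.T[:,2],c["mtx"][0][0])
print(r.get_state())
E
```

```text
pics
scene [-0.26260307  0.4765236   0.74917877] [ 0.68836963 -0.44486567 -0.5729239 ] 348.7838922883331
top [ 0.3597327  -0.01002575  1.05221092] [ 0.14489901  0.00291099 -0.98944217] 360.66238753443974
{'clock': 0.1, 'joint_pos': array([-1.20571885e+00,  9.17936694e-02,  1.23180172e+00, -1.50664877e-05,
        1.81980220e+00, -5.66878017e-02]), 'qvel': array([ 0.00098754, -0.00016079, -0.00354524, -0.00042536, -0.0003649 ,
       -0.00026268]), 'joint_torque': array([ 3.69922811e-03, -4.60219002e+01, -4.19217575e+01,  5.19121284e-05,
        1.06201516e-02,  1.61911674e-05]), 'position': array([ 0.24564336, -0.54746522,  0.40363714]), 'tool_rot': array([ 9.77846528e-01,  2.09321173e-01, -1.45820831e-04, -8.90637599e-04]), 'force': array([-0.33415121,  0.23548977,  0.11969946]), 'ft_torque': array([ 0.0160653 , -0.04153163, -0.02276634]), 'finger_gap': 0.08531819335122216}
```

View pics/scene0.png

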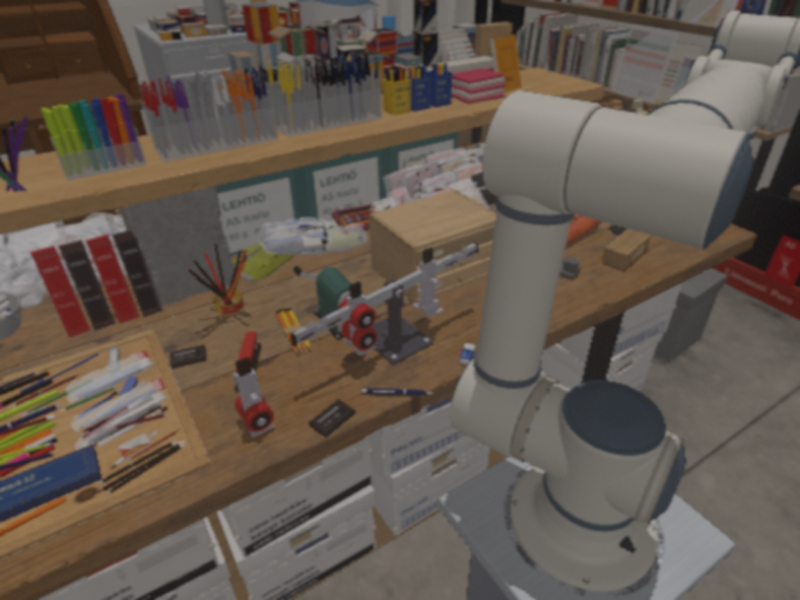

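View pics/top0.png

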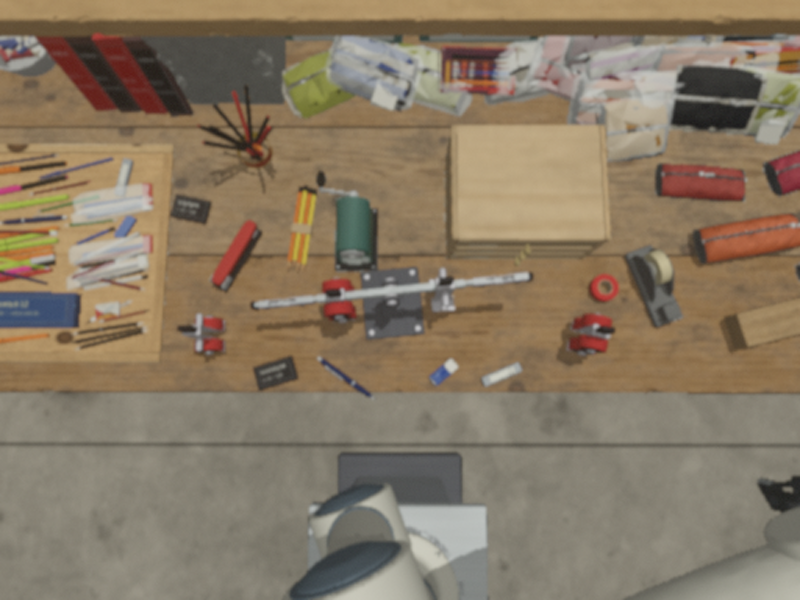

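The hung (red-roll) hanger is on the left arm, around top-view (338,298), and the bare one is on the right, around (443,290). The full hanger stands at right (590,333) and the half one at left (208,333). Next I'll fit the geometry.

```bash
python3 - <<'E'
from h import *
c=dict(np.load("top0.npz")); W=cloud(c); s=.64
# bar: pts with z in 0.1..0.16 in region
def reg(u0,u1,v0,v1): return W[int(v0*s):int(v1*s),int(u0*s):int(u1*s)].reshape(-1,3)
P=reg(245,540,262,315); 
B=P[(P[:,2]>.085)&(P[:,2]<.17)]
for y0 in np.arange(-.26,.27,.04):
    q=B[(B[:,1]>=y0)&(B[:,1]<y0+.04)]
    if len(q): print(round(y0,2),len(q),np.round(q.mean(0),4),np.round(np.median(q,0),4),q[:,2].max().round(4))
for n,b in dict(full=(560,625,300,365),half=(170,235,305,365)).items():
    q=reg(*b); print(n)
    for z0,z1 in ((.13,.17),(.10,.13),(.06,.1),(.01,.05)):
        k=q[(q[:,2]>z0)&(q[:,2]<z1)]
        if len(k):
            r_=cv2.minAreaRect((k[:,:2]*1000).astype(np.float32)); print(z0,len(k),np.round(k.mean(0),4),np.round(k.min(0),3),np.round(k.max(0),3),r_)
q=reg(440,455,255,380);print("table",np.nanmedian(q[:,2]))
a=cv2.resize(c["pixels"][190:240,100:160],None,fx=6.6,fy=6.6,interpolation=cv2.INTER_CUBIC)
b=cv2.resize(c["pixels"][190:240,350:410],None,fx=6.6,fy=6.6,interpolation=cv2.INTER_CUBIC)
d=cv2.resize(c["pixels"][165:210,155:350],None,fx=4.06,fy=4.06,interpolation=cv2.INTER_CUBIC)
m=np.hstack([a,b]); d=cv2.resize(d,(m.shape[1],183)); cv2.imwrite("pics/crop1.png",np.vstack([m,d]))
E
```

```text
-0.22 92 [ 0.5374 -0.1999  0.1495] [ 0.537  -0.199   0.1524] 0.1578
-0.18 79 [ 0.5337 -0.1588  0.1436] [ 0.5343 -0.1585  0.1432] 0.1552
-0.14 75 [ 0.5297 -0.1204  0.1456] [ 0.5294 -0.1207  0.1484] 0.155
-0.1 162 [ 0.5217 -0.0784  0.1374] [ 0.5192 -0.0784  0.1307] 0.1691
-0.06 86 [ 0.5216 -0.04    0.1413] [ 0.5207 -0.0405  0.1437] 0.1486
-0.02 194 [0.5162 0.0053 0.1384] [0.5159 0.0069 0.1411] 0.1464
0.02 95 [0.5145 0.0379 0.1364] [0.5132 0.0376 0.1391] 0.145
0.06 252 [0.5078 0.0847 0.1347] [0.5066 0.0853 0.1355] 0.1652
0.1 186 [0.5072 0.1149 0.1347] [0.5035 0.1132 0.1351] 0.1684
0.14 83 [0.5018 0.1593 0.1291] [0.5012 0.159  0.1325] 0.1384
0.18 87 [0.4984 0.2009 0.1239] [0.4982 0.2011 0.1239] 0.1345
0.22 47 [0.4946 0.2321 0.1265] [0.4939 0.234  0.1289] 0.1329
full
0.13 54 [ 0.4528 -0.3375  0.1451] [ 0.447 -0.349  0.13 ] [ 0.459 -0.328  0.153] ((453.2712097167969, -338.8498840332031), (22.520130157470703, 10.065216064453125), 79.20728302001953)
0.1 226 [ 0.4519 -0.3371  0.1073] [ 0.424 -0.362  0.1  ] [ 0.483 -0.317  0.127] ((453.3177490234375, -339.1051330566406), (34.99371337890625, 58
[... 413 characters left out ...]
.4538 0.3406 0.1464] [0.449 0.33  0.13 ] [0.458 0.354 0.154] ((453.6683349609375, 342.390625), (8.94040298461914, 23.861387252807617), 1.7895078659057617)
0.1 55 [0.4519 0.3362 0.1182] [0.445 0.327 0.102] [0.464 0.355 0.129] ((454.5151062011719, 341.7657775878906), (17.943119049072266, 27.943403244018555), 2.4274439811706543)
0.06 101 [0.4527 0.3402 0.0827] [0.424 0.327 0.061] [0.484 0.355 0.1  ] ((454.0044860839844, 340.07305908203125), (26.79975700378418, 60.357269287109375), 82.57404327392578)
0.01 142 [0.4523 0.3286 0.0397] [0.422 0.317 0.014] [0.488 0.364 0.05 ] ((454.6609191894531, 339.0005187988281), (46.29684829711914, 66.05218505859375), 86.28852844238281)
table 0.001888389849001805
```

View pics/crop1.png

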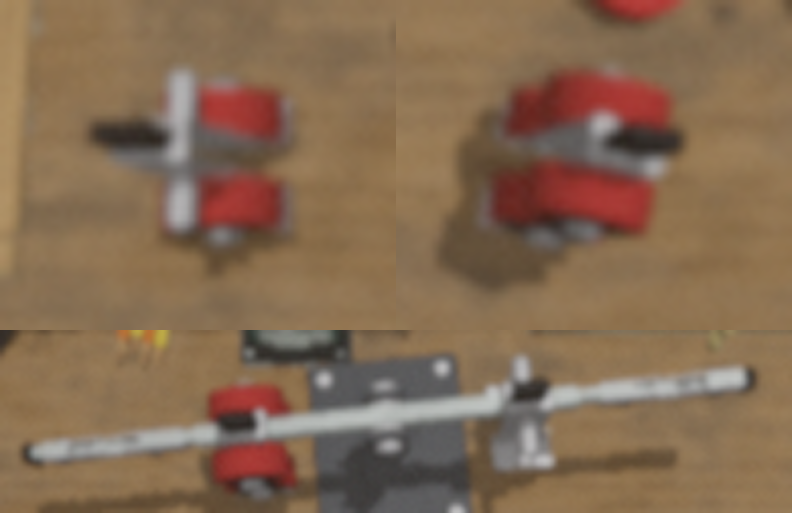

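The crop shows both tabs clearly: full at (.453,-.339) with yaw about -12°, half at (.454,.341) with yaw about +2°. The bar's y axis is yawed about +5.65° and the tilt is about 0.06, right arm up. These agree with the given sizes, so I'm moving above the full hanger.

Emit:
{"api": "jog_arm", "payload": {"offset": [[275,-105,0],[275,-105,0],[275,-105,0],[275,-105,0],[275,-105,0],[275,-105,0],[275,-105,0],[275,-105,0],[275,-105,0],[275,-105,0],[275,-105,0],[275,-105,0],[275,-105,0]], "rotation": [[0,0,-0.94],[0,0,-0.94],[0,0,-0.94],[0,0,-0.94],[0,0,-0.94],[0,0,-0.94],[0,0,-0.94],[0,0,-0.94],[0,0,-0.94],[0,0,-0.94],[0,0,-0.94],[0,0,-0.94],[0,0,-0.94]], "grip": 1}}

```text
clock: 1.18
position: [0.4527, -0.3401, 0.4046]
tool_rot: [0.778, 0.628, -0.0, -0.0]
force: [0.0, 0.6, -0.2]
finger_gap: 0.0852
```

```bash
cat >> h.py <<'E'
def bar(c,lo=None):
    """fit of the bar's upper edge from the top camera: returns (axis pt xy, yaw, z0, tilt) using its outer ends"""
    pass
def fov(c,x): # world->pixel
    return cv2.projectPoints(np.array([x],float),c["rvec"],c["tvec"],c["mtx"],None)[0].ravel()
def tool(): 
    from scipy.spatial.transform import Rotation as Ro
    s=r.get_state(); M=Ro.from_quat(s["tool_rot"]).as_matrix(); return s,M
E
python3 - <<'E'
from h import *
c=dict(np.load("top0.npz")); s=.64
for u,v,z in ((372,272,.008),(362,338,.008),(424,332,.008),(415,268,.008),(252,305,.128),(533,276,.156)):
    print(u,v,world(c,u*s,v*s,z).round(4))
s,M=tool(); print(s["clock"],s["position"],M.round(4),s["force"],s["finger_gap"])
c=optics.camera("scene"); np.savez("scene1.npz",**c)
t=optics.camera("top"); np.savez("top1.npz",**t)
cv2.imwrite("pics/s1.png",cv2.resize(c["pixels"][150:300,140:340],(800,600),interpolation=cv2.INTER_CUBIC))
E
```

```text
372 272 [0.5742 0.0477 0.008 ]
362 338 [0.4493 0.0651 0.008 ]
424 332 [ 0.4607 -0.05    0.008 ]
415 268 [ 0.582  -0.0335  0.008 ]
252 305 [0.4936 0.2396 0.128 ]
533 276 [ 0.5376 -0.2211  0.156 ]
1.1833 [ 0.45271172 -0.34009702  0.40463206] [[ 2.105e-01  9.776e-01 -2.000e-04]
 [ 9.776e-01 -2.105e-01 -0.000e+00]
 [-0.000e+00 -2.000e-04 -1.000e+00]] [ 0.02490546  0.64960871 -0.18645651] 0.08521133555877157
```

View pics/s1.png

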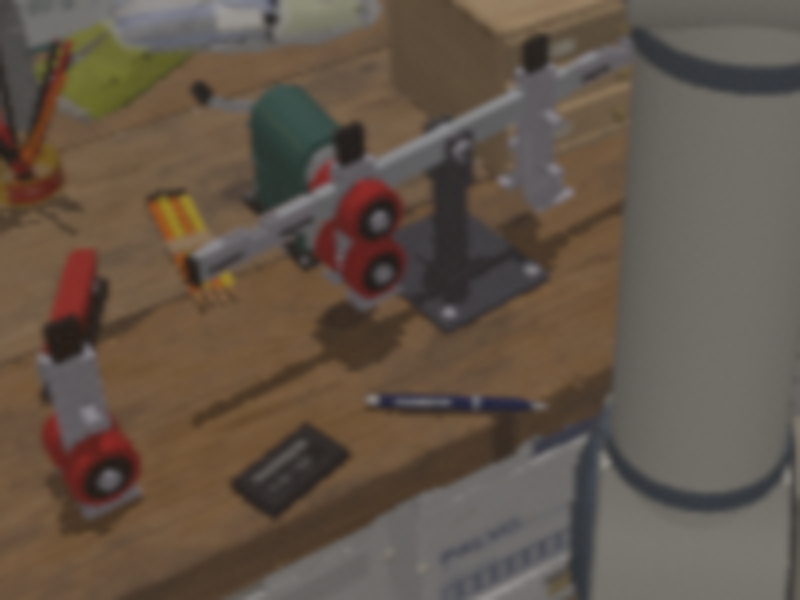

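Scene crop: the full-hung hanger is at left (360,230), the bare one at right (540,130), and the half hanger at (80,400). The gripper is over the full hanger, within 1.3 mm. I'll descend and grip.

Emit:
{"api": "jog_arm", "payload": {"offset": [[1,0,40],[1,0,80],[1,0,100],[1,0,109],[1,0,109],[1,0,109]], "rotation": [[0,0,0],[0,0,0],[0,0,0],[0,0,0],[0,0,0],[0,0,0]]}}

```text
clock: 1.78
position: [0.4537, -0.3384, 0.2968]
tool_rot: [0.777, 0.629, 0.0, 0.001]
force: [-0.2, -0.1, 1.0]
finger_gap: 0.0858
```

Emit:
{"api": "jog_arm", "payload": {"offset": [[0,0,0],[0,0,0],[0,0,0],[0,0,0],[0,0,0],[0,0,0],[0,0,0],[0,0,0],[0,0,0],[0,0,0]], "rotation": [[0,0,0],[0,0,0],[0,0,0],[0,0,0],[0,0,0],[0,0,0],[0,0,0],[0,0,0],[0,0,0],[0,0,0]], "grip": 0}}

```text
clock: 2.62
position: [0.4538, -0.3381, 0.296]
tool_rot: [0.777, 0.629, 0.0, 0.0]
force: [-0.5, -0.5, 2.6]
finger_gap: 0.0092
```

Gripped, with a 9 mm gap on the 10 mm tab. I'll lift and carry it over the right arm.

Emit:
{"api": "jog_arm", "payload": {"offset": [[0,0,-20],[0,0,-60],[0,0,-100],[0,0,-140],[0,0,-170],[0,0,-182],[10,3,-182],[35,11,-182],[65,21,-182],[95,30,-182],[120,39,-182],[140,45,-182],[152,49,-182],[157,50,-182],[157,50,-182],[157,50,-182]], "rotation": [[0,0,0],[0,0,0],[0,0,0],[0,0,0],[0,0,0],[0,0,0],[0,0,-0.03],[0,0,-0.08],[0,0,-0.14],[0,0,-0.2],[0,0,-0.25],[0,0,-0.28],[0,0,-0.306],[0,0,-0.306],[0,0,-0.306],[0,0,-0.306]]}}

```text
clock: 3.95
position: [0.5352, -0.1953, 0.4768]
tool_rot: [0.672, 0.74, -0.001, -0.001]
force: [-0.9, -1.1, -2.6]
finger_gap: 0.009
```

```bash
python3 - <<'E'
from h import *
s,M=tool(); print(s["clock"],s["position"],M.round(4).tolist(),s["force"],s["finger_gap"])
c=optics.camera("scene"); t=optics.camera("top"); np.savez("scene2.npz",**c); np.savez("top2.npz",**t)
for z,y in ((.142,0),(.155,-.2)): print(fov(c,[.516,.008,.14]),fov(c,[.5357,-.195,.155]),fov(t,[.5357,-.195,.155]))
a=cv2.resize(c["pixels"][100:250,160:360],(800,600),interpolation=cv2.INTER_CUBIC)
b=cv2.resize(t["pixels"][140:240,260:393],(800,600),interpolation=cv2.INTER_CUBIC)
cv2.imwrite("pics/s2.png",np.vstack([cv2.resize(a,(400,300)),cv2.resize(b,(400,300))]))
E
```

```text
3.95 [ 0.53515975 -0.19527549  0.47683626] [[-0.0962, 0.9954, -0.0015], [0.9954, 0.0962, -0.0], [0.0001, -0.0015, -1.0]] [-0.88633672 -1.08568688 -2.56058189] 0.008971690040797765
[252.63241018 181.90115531] [300.15816927 157.31902121] [330.73081998 177.42585037]
[252.63241018 181.90115531] [300.15816927 157.31902121] [330.73081998 177.42585037]
```

View pics/s2.png

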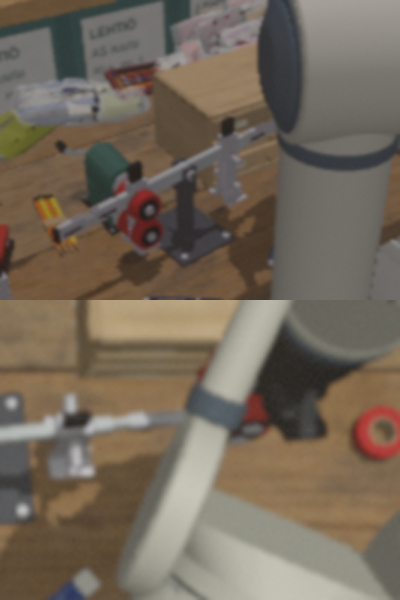

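The arm hides the target from both cameras here, so I'll refine the bar line from the first, unobstructed top picture.

```bash
python3 - <<'E'
from h import *
for f in ("top0","top1"):
    c=dict(np.load(f+".npz")); W=cloud(c).reshape(-1,3)
    P=W[(abs(W[:,1]-.008)<.24)&(abs(W[:,0]-.516)<.05)]
    for it in range(4):
        if it==0: th,px,ph=.097,.516,.061; z0=.142
        d=(P[:,1]-.008)*np.cos(th)-(P[:,0]-px)*np.sin(th)   # along bar +left
        e=(P[:,0]-px)*np.cos(th)+(P[:,1]-.008)*np.sin(th)
        h=P[:,2]-(z0-ph*d)
        ok=(abs(d)>.118)&(abs(d)<.225)&(abs(e)<.01)&(abs(h)<.004)
        A=np.c_[np.ones(ok.sum()),d[ok]]
        k=np.linalg.lstsq(A,P[ok,2],rcond=None)[0]; z0,ph=k[0],-k[1]
        k=np.linalg.lstsq(A,e[ok],rcond=None)[0]; px+=k[0]; th-=k[1]
    print(f,ok.sum(),"px",px,"th",th,"z0",z0,"ph",ph,"e pct",np.percentile(e[ok],[2,25,50,75,98]).round(4), "zres",np.std(h[ok]))
    for s in(1,-1):
        for a in np.arange(.12,.234,.006):
            q=(d*s>=a)&(d*s<a+.006)&(abs(e)<.0035)
            print(s,round(a+.003,3),q.sum(),(np.median(h[q])*1000).round(1),(np.percentile(h[q],80)*1000).round(1),end=" | ")
        print()
# brightness far edge
c=dict(np.load("top0.npz")); g=c["pixels"].astype(float).mean(2)
for d in list(range(120,230,15)):
  for s in (-1,1):
    ctr=np.array([.516-.097*0,.008,.142])+np.array([-np.sin(.097)*d*s/1e3,np.cos(.097)*d*s/1e3,-.061*d*s/1e3])
    prof=[]
    for e in np.arange(-15,15.1,1):
        u,v=fov(c,ctr+np.array([np.cos(.097)*e/1e3,np.sin(.097)*e/1e3,0])); prof.append(int(cv2.getRectSubPix(g.astype(np.float32),(1,1),(u,v))[0,0]))
    print(d*s,prof)
E
```

```text
top0 235 px 0.5178485970874164 th 0.09820448294726496 z0 0.14166353488481187 ph 0.055317395833247136 e pct [-0.005  -0.003  -0.      0.003   0.0051] zres 0.0015997526969084408
1 0.123 7 0.4 2.4 | 1 0.129 6 -0.5 0.1 | 1 0.135 13 -5.3 -0.3 | 1 0.141 13 -2.0 0.6 | 1 0.147 13 -0.3 0.4 | 1 0.153 9 -2.4 0.2 | 1 0.159 8 -65.7 1.4 | 1 0.165 12 -13.8 -1.9 | 1 0.171 12 -72.1 -11.3 | 1 0.177 10 -13.4 -9.7 | 1 0.183 10 -73.0 -10.8 | 1 0.189 13 -11.4 -4.0 | 1 0.195 9 -128.1 -11.4 | 1 0.201 12 -70.7 -11.4 | 1 0.207 14 -9.5 0.1 | 1 0.213 10 -1.5 0.4 | 1 0.219 10 -1.3 0.3 | 1 0.225 11 -1.9 0.2 | 1 0.231 11 -9.9 0.4 | 1 0.237 6 -128.5 2.2 | 
-1 0.123 11 -2.6 1.0 | -1 0.129 15 -4.6 -1.1 | -1 0.135 10 -83.4 -0.4 | -1 0.141 11 -1.2 1.3 | -1 0.147 13 -0.3 0.6 | -1 0.153 9 -8.7 2.1 | -1 0.159 10 -149.0 -9.5 | -1 0.165 10 -11.7 -7.9 | -1 0.171 12 -150.0 -10.0 | -1 0.177 9 -12.0 -11.4 | -1 0.183 9 -150.1 -11.7 | -1 0.189 9 -11.4 -10.0 | -1 0.195 12 -12.9 -10.3 | -1 0.201 13 -10.4 0.5 | -1 0.207 10 -2.2 1.3 | -1 0.213 10 -0.9 0.6 | -1 0.219 10 -0.0 1.6 | -1 0.225 13 0.2 1.7 | -1 0.231 5 -154.1 -153.2 | -1 0.
[... 2983 characters left out ...]
, 152, 148, 143, 140, 137, 135, 134, 133, 129, 125, 122, 120, 119, 118, 118, 119]
-210 [106, 106, 105, 104, 103, 102, 103, 104, 107, 119, 131, 145, 159, 173, 179, 185, 188, 189, 190, 185, 180, 173, 160, 148, 137, 127, 119, 117, 115, 115, 116]
210 [113, 113, 112, 111, 108, 105, 103, 102, 101, 113, 126, 138, 150, 161, 167, 171, 175, 174, 172, 169, 162, 156, 147, 137, 127, 122, 116, 113, 114, 115, 116]
-225 [113, 112, 111, 109, 106, 101, 97, 91, 84, 79, 78, 77, 78, 80, 83, 82, 82, 83, 85, 86, 91, 95, 99, 103, 107, 110, 112, 114, 114, 114, 114]
225 [111, 111, 110, 106, 102, 97, 91, 85, 86, 87, 93, 108, 123, 136, 147, 158, 159, 161, 159, 151, 144, 137, 130, 123, 120, 117, 116, 115, 114, 115, 116]
```

The bar line is now px=.5178, yaw .098, with the points spread ±5 mm, which matches the bar's thickness. I need to shift +3.5 mm across the bar, then lower a little while watching the force.

Emit:
{"api": "jog_arm", "payload": {"offset": [[3,3.5,0],[3,3.5,0],[3,3.5,8],[3,3.5,15],[3,3.5,20],[3,3.5,24],[3,3.5,28],[3,3.5,32],[3,3.5,36],[3,3.5,36]], "rotation": [[0,0,0],[0,0,0],[0,0,0],[0,0,0],[0,0,0],[0,0,0],[0,0,0],[0,0,0],[0,0,0],[0,0,0]]}}

```text
clock: 4.88
position: [0.5385, -0.1915, 0.4405]
tool_rot: [0.672, 0.741, -0.0, -0.001]
force: [-0.8, 0.6, -3.1]
finger_gap: 0.0089
```

```bash
cat >> h.py <<'E'
def tilt(n=3,side=1):
    """bar angle from the visible arm (side=+1 left): height of edge via scene+top cloud; bar frame assumed"""
    th,px,py=.098,.5178,.009; out=[]
    for k in range(n):
        c=optics.camera("top"); P=cloud(c).reshape(-1,3)
        d=(P[:,1]-py)*np.cos(th)-(P[:,0]-px)*np.sin(th); e=(P[:,0]-px)*np.cos(th)+(P[:,1]-py)*np.sin(th)
        ok=(abs(e)<.004)&(((d>.118)&(d<.155))|((d>.207)&(d<.228)) if side>0 else ((d<-.118)&(d>-.155))|((d<-.207)&(d>-.22)))
        a=(P[ok,2]-.142)/d[ok]; a=a[abs(a)<.2]
        m=np.median(a); 
        for _ in range(3): m=np.median(a[abs(a-m)<.025])
        out.append(m)
    return np.round(out,4)
def st():
    s,M=tool(); print("t",s["clock"],"p",s["position"].round(4),"F",s["force"].round(2),"T",s["ft_torque"].round(3),"gap",round(s["finger_gap"],4))
E
python3 - <<'E'
from h import *
st(); print(tilt(3,1)); st()
E
```

```text
t 4.8833 p [ 0.5385 -0.1915  0.4405] F [-0.81  0.59 -3.07] T [-0.005 -0.006 -0.008] gap 0.0089
[-0.0627 -0.0629 -0.0637]
t 5.0333 p [ 0.5384 -0.1915  0.4419] F [-0.6  -0.01 -1.82] T [ 0.024 -0.037 -0.036] gap 0.009
```

Tilt measures repeatably at -0.063 and nothing is touching. Continuing down over the bar.

Emit:
{"api": "jog_arm", "payload": {"offset": [[0,0,8],[0,0,16],[0,0,24],[0,0,32],[0,0,40],[0,0,48],[0,0,56],[0,0,64],[0,0,72],[0,0,78],[0,0,78],[0,0,78]], "rotation": [[0,0,0],[0,0,0],[0,0,0],[0,0,0],[0,0,0],[0,0,0],[0,0,0],[0,0,0],[0,0,0],[0,0,0],[0,0,0],[0,0,0]]}}

```text
clock: 6.03
position: [0.5384, -0.1915, 0.3633]
tool_rot: [0.672, 0.741, -0.0, -0.0]
force: [0.2, -0.1, -1.8]
finger_gap: 0.0087
```

```bash
python3 - <<'E'
from h import *
st(); print(tilt(2,1)); st()
c=optics.camera("scene"); t=optics.camera("top")
a=cv2.resize(c["pixels"][100:250,160:360],(800,600),interpolation=cv2.INTER_CUBIC)
b=cv2.resize(t["pixels"][140:240,260:393],(800,600),interpolation=cv2.INTER_CUBIC)
cv2.imwrite("pics/s3.png",np.hstack([cv2.resize(a,(400,300)),cv2.resize(b,(400,300))]))
E
```

```text
t 6.0333 p [ 0.5384 -0.1915  0.3633] F [ 0.2  -0.08 -1.83] T [-0.015 -0.013  0.035] gap 0.0087
[-0.0594 -0.0606]
t 6.1333 p [ 0.5385 -0.1916  0.3643] F [ 0.16 -1.13 -2.3 ] T [ 0.09  -0.004 -0.013] gap 0.009
```

View pics/s3.png

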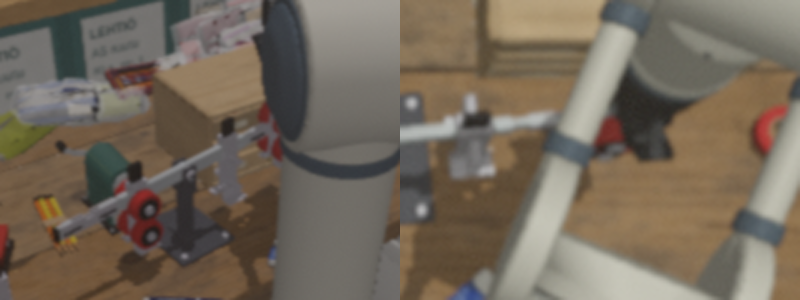

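The hanger is astride the bar: its rolls show at scene (268,130), just at the bar. I'll lower it to load the arm until the bar is about level.

Emit:
{"api": "jog_arm", "payload": {"offset": [[0,0,3],[0,0,6],[0,0,9],[0,0,12],[0,0,14],[0,0,16],[0,0,18],[0,0,20],[0,0,22],[0,0,22],[0,0,22]], "rotation": [[0,0,0],[0,0,0],[0,0,0],[0,0,0],[0,0,0],[0,0,0],[0,0,0],[0,0,0],[0,0,0],[0,0,0],[0,0,0]]}}

```text
clock: 7.15
position: [0.5384, -0.1915, 0.3415]
tool_rot: [0.672, 0.741, -0.0, -0.0]
force: [0.1, 0.5, -2.3]
finger_gap: 0.0086
```

```bash
python3 - <<'E'
from h import *
st(); print(tilt(2,1)); st()
E
```

```text
t 7.15 p [ 0.5384 -0.1915  0.3415] F [ 0.08  0.47 -2.28] T [-0.042  0.056 -0.018] gap 0.0086
[-0.0145 -0.0152]
t 7.25 p [ 0.5384 -0.1915  0.3418] F [-0.28 -0.35 -2.03] T [0.037 0.02  0.046] gap 0.009
```

Contact confirmed: the bar moved to -0.015, which fits the pin height. Sliding inward in small steps, checking the tilt for the drop.

Emit:
{"api": "jog_arm", "payload": {"offset": [[1,0,0],[2,0,0],[3,0,0],[4,0,0],[5,0,0],[6,0,0],[6,0,0]], "rotation": [[0,0,0],[0,0,0],[0,0,0],[0,0,0],[0,0,0],[0,0,0],[0,0,0]]}}

```text
clock: 7.83
position: [0.5379, -0.1853, 0.3417]
tool_rot: [0.672, 0.741, 0.0, -0.0]
force: [0.4, -0.1, -1.6]
finger_gap: 0.009
```

```bash
python3 - <<'E'
from h import *
st(); print(tilt(2,1)); st()
E
```

```text
t 7.8333 p [ 0.5379 -0.1853  0.3417] F [ 0.36 -0.14 -1.63] T [0.047 0.006 0.043] gap 0.009
[-0.0159 -0.0131]
t 7.9333 p [ 0.5379 -0.1854  0.3416] F [-0.37  0.58 -1.42] T [ 0.061 -0.049 -0.01 ] gap 0.0089
```

Emit:
{"api": "jog_arm", "payload": {"offset": [[1,0,0],[2,0,0],[3,0,0],[3,0,0]], "rotation": [[0,0,0],[0,0,0],[0,0,0],[0,0,0]]}}

```text
clock: 8.27
position: [0.5375, -0.1824, 0.3417]
tool_rot: [0.672, 0.741, 0.0, -0.0]
force: [-1.2, 1.1, -2.0]
finger_gap: 0.0092
```

```bash
python3 - <<'E'
from h import *
print(tilt(2,1)); st()
E
```

```text
[-0.0144 -0.0131]
t 8.3667 p [ 0.5376 -0.1825  0.3417] F [-0.01  1.09 -2.1 ] T [-0.01   0.023 -0.083] gap 0.0092
```

Emit:
{"api": "jog_arm", "payload": {"offset": [[1,0,0],[2,0,0],[3,0,0],[3,0,0]], "rotation": [[0,0,0],[0,0,0],[0,0,0],[0,0,0]]}}

```text
clock: 8.7
position: [0.5373, -0.1794, 0.3417]
tool_rot: [0.672, 0.741, 0.0, -0.0]
force: [-0.7, -0.4, -1.3]
finger_gap: 0.0091
```

```bash
python3 - <<'E'
from h import *
print(tilt(2,1)); st()
E
```

```text
[-0.0173 -0.0114]
t 8.8 p [ 0.5373 -0.1795  0.3416] F [-0.23  1.31 -2.76] T [ 0.062 -0.015 -0.029] gap 0.0089
```

Emit:
{"api": "jog_arm", "payload": {"offset": [[1,0,0],[2,0,0],[3,0,0],[3,0,0]], "rotation": [[0,0,0],[0,0,0],[0,0,0],[0,0,0]]}}

```text
clock: 9.13
position: [0.537, -0.1764, 0.3417]
tool_rot: [0.672, 0.741, 0.0, -0.0]
force: [0.4, -0.7, -1.4]
finger_gap: 0.0087
```

```bash
python3 - <<'E'
from h import *
print(tilt(2,1)); st()
E
```

```text
[-0.0123 -0.0166]
t 9.2333 p [ 0.537  -0.1765  0.3417] F [ 0.59 -0.32 -1.74] T [ 0.034  0.003 -0.01 ] gap 0.0086
```

Emit:
{"api": "jog_arm", "payload": {"offset": [[1,0,0],[2,0,0],[2,0,0]], "rotation": [[0,0,0],[0,0,0],[0,0,0]]}}

```text
clock: 9.48
position: [0.5368, -0.1745, 0.3417]
tool_rot: [0.672, 0.741, 0.0, -0.0]
force: [-0.2, -0.2, -0.6]
finger_gap: 0.0088
```

```bash
python3 - <<'E'
from h import *
print(tilt(2,1)); st()
E
```

```text
[-0.017  -0.0168]
t 9.5833 p [ 0.5368 -0.1745  0.3417] F [-0.32  0.81 -2.05] T [ 0.044  0.042 -0.023] gap 0.0094
```

Emit:
{"api": "jog_arm", "payload": {"offset": [[1,0,0],[2,0,0],[2,0,0]], "rotation": [[0,0,0],[0,0,0],[0,0,0]]}}

```text
clock: 9.83
position: [0.5366, -0.1724, 0.3417]
tool_rot: [0.672, 0.741, 0.0, -0.0]
force: [-0.5, -0.2, -1.3]
finger_gap: 0.0093
```

```bash
python3 - <<'E'
from h import *
print(tilt(2,1)); st()
E
```

```text
[-0.0141 -0.0183]
t 9.9333 p [ 0.5366 -0.1725  0.3417] F [-0.09 -0.03 -1.36] T [0.039 0.008 0.002] gap 0.0089
```

Emit:
{"api": "jog_arm", "payload": {"offset": [[1,0,0],[2,0,0],[2,0,0]], "rotation": [[0,0,0],[0,0,0],[0,0,0]]}}

```text
clock: 10.18
position: [0.5364, -0.1704, 0.3416]
tool_rot: [0.672, 0.741, 0.0, -0.0]
force: [0.4, 1.0, -2.1]
finger_gap: 0.0089
```

```bash
python3 - <<'E'
from h import *
print(tilt(2,1)); st()
E
```

```text
[-0.022  -0.0213]
t 10.2833 p [ 0.5364 -0.1705  0.3417] F [-0.69  1.72 -1.45] T [ 0.185  0.01  -0.036] gap 0.0092
```

Emit:
{"api": "jog_arm", "payload": {"offset": [[1,0,0],[2,0,0],[2,0,0]], "rotation": [[0,0,0],[0,0,0],[0,0,0]]}}

```text
clock: 10.53
position: [0.5362, -0.1685, 0.3416]
tool_rot: [0.672, 0.741, 0.0, -0.0]
force: [-0.3, 1.1, -2.3]
finger_gap: 0.0092
```

```bash
python3 - <<'E'
from h import *
print(tilt(2,1)); st()
E
```

```text
[-0.0292 -0.029 ]
t 10.6333 p [ 0.5362 -0.1685  0.3416] F [-0.15  0.39 -1.68] T [0.083 0.053 0.024] gap 0.0094
```

It's sinking: the tilt is heading from -0.016 to -0.029. By the pin-over-corner geometry, the centre is about 2.2 mm further.

Emit:
{"api": "jog_arm", "payload": {"offset": [[1,0,0],[2,0,0],[2,0,0],[2,0,0]], "rotation": [[0,0,0],[0,0,0],[0,0,0],[0,0,0]]}}

```text
clock: 10.97
position: [0.536, -0.1666, 0.3417]
tool_rot: [0.672, 0.741, -0.0, 0.0]
force: [0.2, -0.1, -2.7]
finger_gap: 0.0087
```

```bash
python3 - <<'E'
from h import *
print(tilt(2,1)); st()
E
```

```text
[-0.049  -0.0448]
t 11.0667 p [ 0.536  -0.1667  0.3417] F [-0.12 -0.28 -2.84] T [ 0.001 -0.034  0.005] gap 0.009
```

It dropped fully to -0.047, as predicted, at about 178 mm out. Now lowering with the bar until it carries the weight.

Emit:
{"api": "jog_arm", "payload": {"offset": [[0,0,2],[0,0,4],[0,0,6],[0,0,8],[-0.2,0,10],[-0.3,0,12],[-0.4,0,14],[-0.5,0,16],[-0.6,0,18],[-0.7,0,20],[-0.8,0,22],[-0.8,0,22],[-0.8,0,22]], "rotation": [[0,0,0],[0,0,0],[0,0,0],[0,0,0],[0,0,0],[0,0,0],[0,0,0],[0,0,0],[0,0,0],[0,0,0],[0,0,0],[0,0,0],[0,0,0]]}}

```text
clock: 12.15
position: [0.5361, -0.1675, 0.3196]
tool_rot: [0.672, 0.741, -0.0, -0.0]
force: [-1.0, -0.1, 0.7]
finger_gap: 0.0089
```

```bash
python3 - <<'E'
from h import *
print(tilt(3,1)); st()
E
```

```text
[0.0728 0.0693 0.0742]
t 12.3 p [ 0.5361 -0.1675  0.3198] F [-0.08  0.48 -0.69] T [ 0.066 -0.082  0.045] gap 0.0088
```

Emit:
{"api": "jog_arm", "payload": {"offset": [[0,0,1],[0,0,2],[-0.1,0,3],[-0.2,0,4],[-0.2,0,5],[-0.2,0,5],[-0.2,0,5]], "rotation": [[0,0,0],[0,0,0],[0,0,0],[0,0,0],[0,0,0],[0,0,0],[0,0,0]]}}

```text
clock: 12.88
position: [0.5361, -0.1676, 0.3146]
tool_rot: [0.672, 0.741, -0.0, -0.0]
force: [0.2, 0.3, -0.5]
finger_gap: 0.0089
```

```bash
python3 - <<'E'
from h import *
print(tilt(3,1)); st()
E
```

```text
[0.0984 0.1    0.0996]
t 13.0333 p [ 0.5361 -0.1676  0.3147] F [ 0.12 -0.13 -0.28] T [ 0.073 -0.014  0.002] gap 0.0091
```

The bar is at 0.0995, near the predicted equilibrium of 0.105, and the wrist load is about zero. Releasing.

Emit:
{"api": "jog_arm", "payload": {"offset": [[0,0,0],[0,0,0],[0,0,0],[0,0,0],[0,0,0],[0,0,0],[0,0,-5],[0,0,-20],[0,0,-45],[0,0,-80],[0,0,-115],[0,0,-130],[0,0,-130]], "rotation": [[0,0,0],[0,0,0],[0,0,0],[0,0,0],[0,0,0],[0,0,0],[0,0,0],[0,0,0],[0,0,0],[0,0,0],[0,0,0],[0,0,0],[0,0,0]], "grip": 0.6}}

```text
clock: 14.12
position: [0.5357, -0.1675, 0.4511]
tool_rot: [0.672, 0.741, 0.002, 0.004]
force: [0.3, -0.5, -0.5]
finger_gap: 0.0514
```

```bash
python3 - <<'E'
from h import *
print(tilt(3,1)); s,M=tool(); print(s["position"],M.round(4).tolist(),s["clock"])
E
```

```text
[0.1081 0.107  0.1072]
[ 0.5361513  -0.16765302  0.44393457] [[-0.0969, 0.9953, -0.0009], [0.9953, 0.0969, 0.0003], [0.0004, -0.0008, -1.0]] 14.2667
```

The full hanger is hung and let go, with the bar at +0.107 and steady. Moving to the half-filled hanger.

Emit:
{"api": "jog_arm", "payload": {"offset": [[10,-1,0],[40,-2,0],[75,-5,0],[110,-7,0],[145,-9,0],[180,-11,0],[215,-13,0],[250,-16,0],[285,-18,0],[320,-20,0],[355,-22,0],[390,-24,0],[425,-27,0],[460,-29,0],[490,-31,0],[508,-32,0],[515,-32,0],[515,-32,0],[515,-32,0],[515,-32,0]], "rotation": [[0,0,0],[0,0,0],[0,0,0.01],[0,0,0.02],[0,0,0.03],[0,0,0.04],[0,0,0.05],[0,0,0.06],[0,0,0.06],[0,0,0.06],[0,0,0.06],[0,0,0.06],[0,0,0.06],[0,0,0.06],[0,0,0.06],[0,0,0.06],[0,0,0.06],[0,0,0.06],[0,0,0.06],[0,0,0.06]], "grip": 1}}

```text
clock: 15.93
position: [0.4546, 0.3408, 0.4444]
tool_rot: [0.694, 0.72, -0.0, 0.0]
force: [0.1, -0.5, -0.1]
finger_gap: 0.0852
```

```bash
python3 - <<'E'
from h import *
s,M=tool(); print(s["position"],M.round(4).tolist(),s["clock"]); print(tilt(2,-1))
c=optics.camera("top"); np.savez("top4.npz",**c)
W=cloud(c).reshape(-1,3); q=W[(abs(W[:,0]-.454)<.03)&(abs(W[:,1]-.342)<.03)&(W[:,2]>.13)&(W[:,2]<.156)]
print(len(q),np.percentile(q,[2,50,98],axis=0).round(4) if len(q) else 0)
d=c["pixels"]; 
cv2.imwrite("pics/t4.png",cv2.resize(d[130:250,80:400],(800,300),interpolation=cv2.INTER_CUBIC))
E
```

```text
[0.45462252 0.34082898 0.44439593] [[-0.0358, 0.9994, -0.0003], [0.9994, 0.0358, -0.0008], [-0.0008, -0.0004, -1.0]] 15.9333
[0.1116 0.1104]
49 [[0.4491 0.3308 0.1333]
 [0.4529 0.341  0.1487]
 [0.458  0.3539 0.1526]]
```

View pics/t4.png

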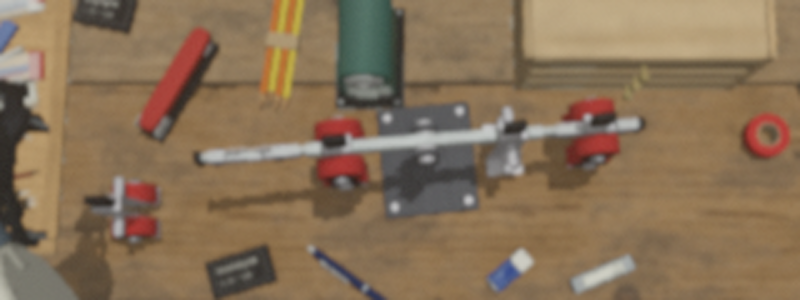

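The full hanger hangs on the right arm at (592,130), the bar is left-up, and the half hanger at (125,205) is still clear. Gripping it next.

Emit:
{"api": "jog_arm", "payload": {"offset": [[1,0,35],[1,0,75],[1,0,110],[1,0,135],[1,0,148],[1,0,148],[1,0,148]], "rotation": [[0,0,0],[0,0,0],[0,0,0],[0,0,0],[0,0,0],[0,0,0],[0,0,0]]}}

```text
clock: 16.67
position: [0.4546, 0.3425, 0.2975]
tool_rot: [0.694, 0.72, 0.0, 0.0]
force: [0.5, 0.6, -0.3]
finger_gap: 0.0856
```

Emit:
{"api": "jog_arm", "payload": {"offset": [[0,0,0],[0,0,0],[0,0,0],[0,0,0],[0,0,0],[0,0,0],[0,0,0],[0,0,0],[0,0,0],[0,0,0]], "rotation": [[0,0,0],[0,0,0],[0,0,0],[0,0,0],[0,0,0],[0,0,0],[0,0,0],[0,0,0],[0,0,0],[0,0,0]], "grip": 0}}

```text
clock: 17.5
position: [0.4544, 0.3429, 0.2971]
tool_rot: [0.694, 0.72, 0.0, 0.0]
force: [-0.7, 0.7, 3.3]
finger_gap: 0.0089
```

Emit:
{"api": "jog_arm", "payload": {"offset": [[0,0,-20],[0,0,-60],[0,0,-100],[0,0,-140],[0,0,-175],[0,0,-190],[-8,2,-190],[-28,8,-190],[-53,16,-190],[-80,24,-190],[-105,31,-190],[-122,36,-190],[-132,39.5,-190],[-132,39.5,-190],[-132,39.5,-190],[-132,39.5,-190]], "rotation": [[0,0,0],[0,0,0],[0,0,0],[0,0,0],[0,0,0],[0,0,0],[0,0,-0.01],[0,0,-0.02],[0,0,-0.03],[0,0,-0.04],[0,0,-0.05],[0,0,-0.062],[0,0,-0.062],[0,0,-0.062],[0,0,-0.062],[0,0,-0.062]]}}

```text
clock: 18.83
position: [0.4986, 0.2131, 0.4858]
tool_rot: [0.671, 0.741, -0.0, -0.001]
force: [-0.7, -0.1, -1.1]
finger_gap: 0.0091
```

```bash
python3 - <<'E'
from h import *
s,M=tool(); st(); print(M.round(4).tolist()); print(tilt(2,-1)); 
p=s["position"]; print("line err mm", ((p[0]-.5185)*np.cos(.098)+(p[1]-.010)*np.sin(.098))*1000)
c=optics.camera("scene"); t=optics.camera("top")
a=cv2.resize(c["pixels"][60:260,100:366],(800,600),interpolation=cv2.INTER_CUBIC)
b=cv2.resize(t["pixels"][120:240,130:290],(800,600),interpolation=cv2.INTER_CUBIC)
cv2.imwrite("pics/s5.png",np.hstack([cv2.resize(a,(400,300)),cv2.resize(b,(400,300))]))
E
```

```text
t 18.8333 p [0.4986 0.2131 0.4858] F [-0.74 -0.13 -1.12] T [-0.025  0.001  0.021] gap 0.0091
[[-0.0995, 0.995, -0.0015], [0.995, 0.0995, 0.0], [0.0002, -0.0014, -1.0]]
[0.1088 0.1077]
line err mm 0.08690942307785013
```

View pics/s5.png

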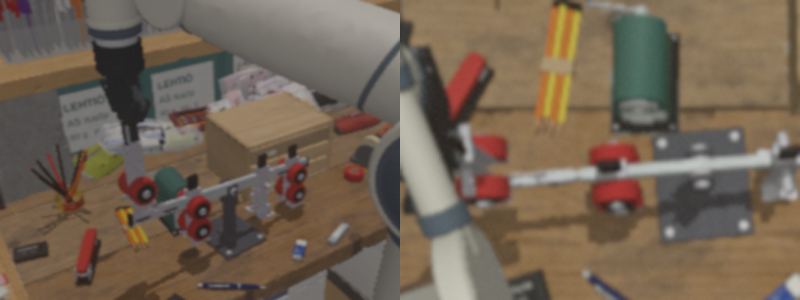

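The hanger is held above the left end of the bar (scene (135,170)), and the line error is 0.1 mm. Lowering it astride.

Emit:
{"api": "jog_arm", "payload": {"offset": [[0,0,6],[0,0,12],[0,0,17],[0,0,21],[0,0,25],[0,0,29],[0,0,33],[0,0,37],[0,0,41],[0,0,45],[0,0,45]], "rotation": [[0,0,0],[0,0,0],[0,0,0],[0,0,0],[0,0,0],[0,0,0],[0,0,0],[0,0,0],[0,0,0],[0,0,0],[0,0,0]]}}

```text
clock: 19.95
position: [0.4987, 0.2124, 0.4405]
tool_rot: [0.671, 0.741, -0.001, -0.0]
force: [0.5, 0.3, -1.5]
finger_gap: 0.0091
```

```bash
python3 - <<'E'
from h import *
st(); print(tilt(2,-1)); st()
E
```

```text
t 19.95 p [0.4987 0.2124 0.4405] F [ 0.45  0.3  -1.51] T [ 0.073 -0.013  0.077] gap 0.0091
[0.1075 0.1111]
t 20.05 p [0.4987 0.2124 0.4415] F [ 0.55 -0.23 -1.49] T [-0.002  0.025  0.027] gap 0.009
```

Emit:
{"api": "jog_arm", "payload": {"offset": [[0,0,8],[0,0,16],[0,0,24],[0,0,32],[0,0,40],[0,0,48],[0,0,56],[0,0,64],[0,0,70],[0,0,74],[0,0,77],[0,0,80],[0,0,82],[0,0,84],[0,0,86],[0,0,88],[0,0,88],[0,0,88]], "rotation": [[0,0,0],[0,0,0],[0,0,0],[0,0,0],[0,0,0],[0,0,0],[0,0,0],[0,0,0],[0,0,0],[0,0,0],[0,0,0],[0,0,0],[0,0,0],[0,0,0],[0,0,0],[0,0,0],[0,0,0],[0,0,0]]}}

```text
clock: 21.55
position: [0.4987, 0.2124, 0.3536]
tool_rot: [0.671, 0.741, -0.0, 0.0]
force: [-0.3, 1.0, -1.2]
finger_gap: 0.0088
```

```bash
python3 - <<'E'
from h import *
st(); print(tilt(3,-1)); st()
E
```

```text
t 21.55 p [0.4987 0.2124 0.3536] F [-0.33  1.02 -1.25] T [-0.017  0.001 -0.034] gap 0.0088
[0.0695 0.0678 0.0696]
t 21.7 p [0.4987 0.2124 0.3538] F [-0.18 -0.41 -0.29] T [-0.025  0.017  0.04 ] gap 0.0087
```

Contact at 0.069. Sliding inward along the edge.

Emit:
{"api": "jog_arm", "payload": {"offset": [[-1,0,0],[-2,0,0.1],[-3,0,0.2],[-4,0,0.3],[-5,0,0.3],[-6,0,0.4],[-6,0,0.4]], "rotation": [[0,0,0],[0,0,0],[0,0,0],[0,0,0],[0,0,0],[0,0,0],[0,0,0]]}}

```text
clock: 22.28
position: [0.4993, 0.2062, 0.3533]
tool_rot: [0.671, 0.741, -0.0, 0.0]
force: [0.1, 0.8, -1.6]
finger_gap: 0.0088
```

```bash
python3 - <<'E'
from h import *
print(tilt(2,-1)); st()
E
```

```text
[0.069  0.0677]
t 22.3833 p [0.4993 0.2063 0.3533] F [ 0.36  0.04 -0.63] T [-0.012  0.044 -0.004] gap 0.0085
```

Emit:
{"api": "jog_arm", "payload": {"offset": [[-1,0,0.1],[-2,0,0.2],[-3,0,0.2],[-3,0,0.2]], "rotation": [[0,0,0],[0,0,0],[0,0,0],[0,0,0]]}}

```text
clock: 22.72
position: [0.4996, 0.2032, 0.3531]
tool_rot: [0.671, 0.741, -0.0, 0.0]
force: [0.5, -1.3, -1.3]
finger_gap: 0.0088
```

```bash
python3 - <<'E'
from h import *
print(tilt(2,-1)); st()
E
```

```text
[0.068  0.0687]
t 22.8167 p [0.4996 0.2034 0.3531] F [ 0.21  0.03 -0.9 ] T [-0.041 -0.004 -0.049] gap 0.0092
```

Emit:
{"api": "jog_arm", "payload": {"offset": [[-1,0,0.1],[-2,0,0.2],[-3,0,0.2],[-3,0,0.2]], "rotation": [[0,0,0],[0,0,0],[0,0,0],[0,0,0]]}}

```text
clock: 23.15
position: [0.4999, 0.2003, 0.3529]
tool_rot: [0.671, 0.741, -0.0, 0.0]
force: [0.2, -0.7, -0.5]
finger_gap: 0.0093
```

```bash
python3 - <<'E'
from h import *
print(tilt(2,-1)); st()
E
```

```text
[0.069  0.0677]
t 23.25 p [0.4999 0.2004 0.3529] F [ 0.46 -0.07 -0.89] T [-0.002 -0.012  0.005] gap 0.009
```

Emit:
{"api": "jog_arm", "payload": {"offset": [[-1,0,0.1],[-2,0,0.1],[-2,0,0.1]], "rotation": [[0,0,0],[0,0,0],[0,0,0]]}}

```text
clock: 23.5
position: [0.5001, 0.1983, 0.3528]
tool_rot: [0.671, 0.741, -0.0, 0.0]
force: [-0.2, -0.8, -1.4]
finger_gap: 0.0087
```

```bash
python3 - <<'E'
from h import *
print(tilt(2,-1)); st()
E
```

```text
[0.0684 0.0684]
t 23.6 p [0.5001 0.1984 0.3528] F [-0.5  -0.14 -1.12] T [ 0.026  0.025 -0.037] gap 0.0088
```

Emit:
{"api": "jog_arm", "payload": {"offset": [[-1,0,0.1],[-2,0,0.1],[-2,0,0.1]], "rotation": [[0,0,0],[0,0,0],[0,0,0]]}}

```text
clock: 23.85
position: [0.5003, 0.1963, 0.3527]
tool_rot: [0.671, 0.741, -0.0, 0.0]
force: [0.5, -0.0, -0.8]
finger_gap: 0.0092
```

```bash
python3 - <<'E'
from h import *
print(tilt(2,-1)); st()
E
```

```text
[0.0701 0.0649]
t 23.95 p [0.5003 0.1964 0.3527] F [-0.51  0.4  -1.64] T [-0.032 -0.04   0.006] gap 0.0089
```

Emit:
{"api": "jog_arm", "payload": {"offset": [[-1,0,0.1],[-2,0,0.1],[-2,0,0.1]], "rotation": [[0,0,0],[0,0,0],[0,0,0]]}}

```text
clock: 24.2
position: [0.5005, 0.1943, 0.3526]
tool_rot: [0.671, 0.741, -0.0, 0.0]
force: [0.2, 0.4, -0.5]
finger_gap: 0.0092
```

```bash
python3 - <<'E'
from h import *
print(tilt(2,-1)); st()
E
```

```text
[0.0693 0.07  ]
t 24.3 p [0.5005 0.1944 0.3526] F [-0.14  0.72 -1.  ] T [-0.037  0.002  0.066] gap 0.0085
```

Emit:
{"api": "jog_arm", "payload": {"offset": [[-1,0,0.1],[-2,0,0.1],[-2,0,0.1]], "rotation": [[0,0,0],[0,0,0],[0,0,0]]}}

```text
clock: 24.55
position: [0.5007, 0.1923, 0.3525]
tool_rot: [0.671, 0.741, -0.0, 0.0]
force: [0.2, -0.6, -1.4]
finger_gap: 0.0088
```

```bash
python3 - <<'E'
from h import *
print(tilt(2,-1)); st()
E
```

```text
[0.0674 0.0679]
t 24.65 p [0.5007 0.1924 0.3525] F [ 1.71 -0.01 -0.82] T [-0.026  0.008 -0.047] gap 0.0088
```

Emit:
{"api": "jog_arm", "payload": {"offset": [[-1,0,0.1],[-2,0,0.1],[-2,0,0.1]], "rotation": [[0,0,0],[0,0,0],[0,0,0]]}}

```text
clock: 24.9
position: [0.5009, 0.1903, 0.3524]
tool_rot: [0.671, 0.741, -0.0, 0.0]
force: [0.1, 0.7, -0.3]
finger_gap: 0.0091
```

```bash
python3 - <<'E'
from h import *
print(tilt(2,-1)); st()
E
```

```text
[0.0737 0.0641]
t 25.0 p [0.5009 0.1904 0.3524] F [ 0.46  0.41 -0.47] T [-0.015 -0.006  0.019] gap 0.0092
```

Emit:
{"api": "jog_arm", "payload": {"offset": [[-1,0,0.1],[-2,0,0.1],[-2,0,0.1]], "rotation": [[0,0,0],[0,0,0],[0,0,0]]}}

```text
clock: 25.25
position: [0.5011, 0.1883, 0.3522]
tool_rot: [0.671, 0.741, -0.0, 0.0]
force: [0.1, -0.9, -0.5]
finger_gap: 0.0093
```

```bash
python3 - <<'E'
from h import *
print(tilt(2,-1)); st()
E
```

```text
[0.0739 0.0731]
t 25.35 p [0.5011 0.1884 0.3523] F [-0.79  0.41 -1.08] T [-0.116  0.075 -0.025] gap 0.0092
```

Starting to sink (0.0735). Continuing.

Emit:
{"api": "jog_arm", "payload": {"offset": [[-1,0,0.1],[-2,0,0.1],[-2,0,0.1]], "rotation": [[0,0,0],[0,0,0],[0,0,0]]}}

```text
clock: 25.6
position: [0.5013, 0.1863, 0.3521]
tool_rot: [0.671, 0.741, -0.0, 0.0]
force: [0.1, -1.4, -1.8]
finger_gap: 0.0091
```

```bash
python3 - <<'E'
from h import *
print(tilt(3,-1)); st()
E
```

```text
[0.0852 0.0808 0.0829]
t 25.75 p [0.5013 0.1864 0.3521] F [ 0.58 -1.21 -0.56] T [-0.116 -0.029 -0.003] gap 0.0091
```

Emit:
{"api": "jog_arm", "payload": {"offset": [[-1,0,0],[-1.5,0,0],[-1.5,0,0]], "rotation": [[0,0,0],[0,0,0],[0,0,0]]}}

```text
clock: 26.0
position: [0.5014, 0.185, 0.3521]
tool_rot: [0.671, 0.741, -0.0, -0.0]
force: [-0.1, -0.6, -0.8]
finger_gap: 0.0088
```

```bash
python3 - <<'E'
from h import *
print(tilt(3,-1)); st()
E
```

```text
[0.1005 0.1    0.0969]
t 26.15 p [0.5014 0.185  0.3521] F [ 0.25 -0.28 -1.21] T [-0.079 -0.002 -0.007] gap 0.0091
```

It dropped to 0.099. I'll centre it by 1 mm, then lower with the bar to level, following the pin's 2 mm arc outward.

Emit:
{"api": "jog_arm", "payload": {"offset": [[-1,0,0],[-1,0,0],[-0.8,0,2],[-0.6,0,4],[-0.3,0,6],[0,0,8],[0.3,0,10],[0.5,0,12],[0.7,0,13.5],[0.8,0,15],[0.8,0,15],[0.8,0,15]], "rotation": [[0,0,0],[0,0,0],[0,0,0],[0,0,0],[0,0,0],[0,0,0],[0,0,0],[0,0,0],[0,0,0],[0,0,0],[0,0,0],[0,0,0]]}}

```text
clock: 27.15
position: [0.5013, 0.1858, 0.3371]
tool_rot: [0.671, 0.741, -0.0, -0.0]
force: [-0.4, 0.1, -0.4]
finger_gap: 0.0092
```

```bash
python3 - <<'E'
from h import *
print(tilt(3,-1)); st()
E
```

```text
[0.0167 0.0209 0.0209]
t 27.3 p [0.5013 0.1858 0.3373] F [-0.38 -1.1  -0.04] T [ 0.022 -0.011 -0.049] gap 0.009
```

Emit:
{"api": "jog_arm", "payload": {"offset": [[0.1,0,1],[0.2,0,2],[0.2,0,2.8],[0.2,0,2.8],[0.2,0,2.8]], "rotation": [[0,0,0],[0,0,0],[0,0,0],[0,0,0],[0,0,0]]}}

```text
clock: 27.72
position: [0.5013, 0.186, 0.3343]
tool_rot: [0.671, 0.741, -0.0, -0.0]
force: [-0.9, 0.0, 0.3]
finger_gap: 0.0091
```

```bash
python3 - <<'E'
from h import *
print(tilt(3,-1)); st()
E
```

```text
[0.0024 0.005  0.0036]
t 27.8667 p [0.5013 0.186  0.3344] F [ 0.19 -0.22  0.78] T [0.044 0.02  0.003] gap 0.0087
```

The bar is at 0.0035 and matches equilibrium. Releasing and retreating.

Emit:
{"api": "jog_arm", "payload": {"offset": [[0,0,0],[0,0,0],[0,0,0],[0,0,0],[0,0,0],[0,0,0],[0,0,-5],[0,0,-20],[0,0,-45],[0,0,-80],[0,0,-115],[0,0,-130],[30,0,-130],[60,0,-130],[90,0,-130],[120,0,-130],[150,0,-130],[180,0,-130],[180,0,-130],[180,0,-130]], "rotation": [[0,0,0],[0,0,0],[0,0,0],[0,0,0],[0,0,0],[0,0,0],[0,0,0],[0,0,0],[0,0,0],[0,0,0],[0,0,0],[0,0,0],[0,0,0],[0,0,0],[0,0,0],[0,0,0],[0,0,0],[0,0,0],[0,0,0],[0,0,0]], "grip": 0.6}}

```text
clock: 29.53
position: [0.4832, 0.3665, 0.464]
tool_rot: [0.67, 0.742, -0.001, -0.0]
force: [-0.7, -0.5, -0.6]
finger_gap: 0.0511
```

```bash
python3 - <<'E'
from h import *
print(tilt(2,-1),tilt(2,1)); st()
c=optics.camera("scene"); t=optics.camera("top")
W=cloud(t).reshape(-1,3); th=.098
d=(W[:,1]-.009)*np.cos(th)-(W[:,0]-.5178)*np.sin(th); e=(W[:,0]-.5178)*np.cos(th)+(W[:,1]-.009)*np.sin(th)
for a,b in((.14,.21),(.07,.11),(-.11,-.07),(-.21,-.14)):
    q=(d>a)&(d<b)&(abs(e)<.02)&(W[:,2]>.165)&(W[:,2]<.22); print(q.sum(),d[q].mean().round(4),e[q].mean().round(4),np.percentile(W[q,2],90).round(4))
a=cv2.resize(c["pixels"][100:250,130:330],(400,300),interpolation=cv2.INTER_CUBIC)
b=cv2.resize(t["pixels"][130:250,110:380],(800,356),interpolation=cv2.INTER_CUBIC)[:, :]
cv2.imwrite("pics/s6.png",np.vstack([b[:300],np.hstack([a[:300,:],a[:300,:]*0])]))
E
```

```text
[0.0044 0.0039] [0.0035 0.008 ]
t 29.7333 p [0.4838 0.3641 0.4649] F [-0.21  0.54 -0.21] T [-0.008  0.02  -0.02 ] gap 0.0511
53 0.1761 0.0001 0.188
52 0.0916 -0.0013 0.1887
52 -0.0872 -0.0011 0.1872
54 -0.1784 0.0003 0.1862
```

View pics/s6.png

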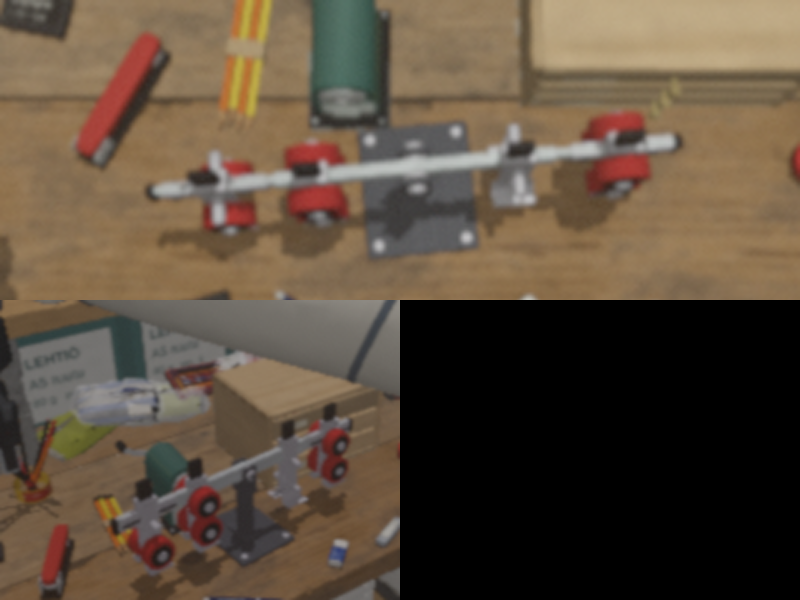

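All four hangers sit on the bar (top crop: half (230,190), hung (318,180), bare (515,160), full (615,150)). Their tab tops are at 0.186–0.189 m, against 0.187 expected when home, and the bar is level at about 0.004. Handing in.

```bash
python3 -c "
from h import *
print(workorder.close_job()); st()"
```

```text
the job is handed in; nothing more can be done
None
the job is handed in; nothing more can be done
```

Both hangers are on the bar and let go. I hung the full one on the higher right arm first, then the half-filled one on the left, and handed the job in at about 30 s of the 72 s allowed. The hand-in gives no verdict.

I slid each hanger along the bar's edge in small steps until the measured tilt showed the pin drop. I then lowered it with the bar until the bar carried the weight, and released it.

| Last check | Measured | Needed |
|---|---|---|
| Bar angle | about +0.004 rad; the four readings ran from 0.0035 to 0.008 | within 0.04 rad |
| Full hanger, distance from pivot | about 178 mm | 162–198 mm |
| Half hanger, distance from pivot | about 176 mm | 162–198 mm |
| Inner hangers, distance from pivot | about 92 and 87 mm | 80–100 mm |
| All four tab tops, height | 186–189 mm | 187 mm when home |

- **Bar and forces:** the tilt never read above 0.112 rad (stop at 0.15). Wrist force readings stayed at a few newtons, though the contact force on the bar was not measured directly.
- **Counter:** the things visible in the last picture looked undisturbed, but it does not show all of them and I did not measure their positions.
- **Disagreement:** my pivot y estimates from the foot and from the bar ends differed by about 2 mm. That did not matter, because I found the notches by the drop. No check failed.

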